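# Take the jug off the stirrer and put the right cover on it

### The arm

A 6-joint arm with a two-finger parallel gripper is mounted at the origin on the work surface. World frame = base frame: x ahead of the robot, y to its left, z up, the work surface at z = 0. Lengths are in m, angles in rad, forces in N, time in s.
With the tool pointing down it reaches from about 0.25 to 0.725 m from the base axis. Payload 4 kg.
Tool frame: the origin (TCP) lies midway between the tips of the shut fingers; the grasp point (between the pads) lies behind it (r.grip_point_offset is the z of the grasp point in the tool frame, in m); z points along the fingers, y is the line along which they close (so a half turn about z gives the same grasp; the last joint's range is limited). The gripper opens to 85 mm and grips with 20 to 120 N. Pads are 22 mm wide; open, the fingers measure 114 mm over their backs; the gripper's body (76 mm by 85 mm) begins 54 mm behind the grasp point. The pads swing forward as they close: fully open they stand 13 mm farther back than shut.
Start: joints at [1.315, 0.241, 0.005, 1.335, 0, 1.571], TCP at [0.127, 0.484, 0.231] pointing down, gripper open.
Joint ranges: [-2.72, 2.72], [-1.05, 1.87], [-1.09, 1.28], [-1.99, 2.15], [-1.42, 1.44], [-3.14, 3.14]. Speed limits (rad/s): [2.79, 2.79, 3.14, 3.14, 3.14, 3.14].

### API

Orientations are given as a unit quaternion [x, y, z, w].
In Python, from station import r, eoat, get_image, job, nets gives the robot as it stands. Calls block until the motion is done:
- r.movep(position, orientation): joint-space move of the TCP to a pose.
- r.move_straight(position, orientation=None, v=0.15, f_stop=None): straight line of the TCP; orientation=None keeps the orientation; v is the mean speed in m/s. With f_stop (N) it stops when the force on the tool has changed by that much, and returns True; else False.
- r.move_joints(angles): joint-space move.
- eoat.ungrasp() and eoat.grab(strength=None): open the fingers fully, or close them until they stop; strength is the grip in N (None keeps the last).
- r.dwell(seconds).
- r.inverse_kinematics(position, orientation): joint angles nearest the present ones, or None.
- get_image(name): name is "scene" or "top" or "wrist"; returns a dict with "img" (420x560x3 uint8, red, green, blue), "vertical_fov" (degrees; the focal length in pixels is half the picture's height over the tangent of half this angle, whatever the lens; pixels are square), "cx", "cy" (the principal point, pixels), "pose" (4x4, takes a point from camera to world coordinates). Camera axes: x right, y up, looking along -z (the intrinsics and any distortion apply to the point x, -y, -z); pixel columns grow to the right and rows downward; lengths in m; the calibration is good to about 2 mm. A picture is of the moment at which its call begins. There is no depth.
A pose or a line that the arm cannot do raises r.PlanningError and nothing moves.
- job.finish_job(): hands the job in; it is judged then, once.
Trained networks look in a picture, given as the dict that the camera call returned (one of the last four; its "shot" number tells which), for a name from the list of things; names that differ only in an ending like _2 or _b are one class to them, and where a whole thing is asked for, a point or a joint stands for the part that bears it (a point fixed in the world has none). Each returns a list of dicts, best first, with "conf" (0 to 1); they miss things now and then, are a little off and sometimes report something else, mostly with a low value. They report only what shows in the picture. A call takes as long as a camera call. They do not tell look-alikes from the thing itself.
- nets.recognise(picture, query): "box" ([centre column, centre row, width, height] in pixels, round what is visible of it).
- nets.silhouettes(picture, query): "mask" (420x560 bool, what is visible of it) and "box" ([centre column, centre row, width, height] in pixels, round what is visible of it).
Readings, each from a call of its own:
- r.get_time_s(): time.
- r.get_qpos(): joint angles.
- r.get_dq(): joint speeds.
- r.get_joint_torque(): joint torques, N m.
- r.get_ee_pos(): TCP position.
- r.get_eef_rot(): TCP orientation.
- r.get_wrist_force(): force on the tool from outside, world axes, zero at the start.
- r.get_torque(): the same for the moment, N m.
- r.get_opening(): finger opening in m.
- r.get_gripper_force(): force on a finger pad.
Only numpy, scipy, OpenCV 4.12 (cv2) and the standard library are available. Lean on these libraries where they do the work, as an engineer would, in place of code of your own. Each camera call takes 0.05 s, during which the arm holds its last target. There are 200 camera calls.

### The job

Stirring is finished: lift the handled metal jug off the stirrer, keep it upright, stand it with its whole foot on the white tile and let go. Then take from the sloped rack the one cover that fits the jug's mouth and lower it on (do not drop it) until it sits flat and fully home, and let go. Leave the other two covers in the rack and the bottle, culture dishes and tube rack where they are.

Things in the scene. Friction and masses are not known exactly. Their poses are not given: they have to be found in the camera images.
- stirrer: fixed laboratory stirrer, white case 190 (x) by 140 (y) mm, with a round metal plate 120 mm across on top, centred 20 mm to +x of the origin, its top 68 mm above the table; knobs on the -x face. Origin: centre of the underside, on the table
- jug: empty open metal jug, starts on the stirrer plate: round, 76 mm outside, 70 mm inside diameter, 110 mm tall, about 0.28 kg. Black D handle on its -x side, 12 mm thick (y): upright post 60 to 74 mm from the axis, from 25 to 98 mm above the foot, joined to the body at top and bottom. Origin: centre of underside, z up along its axis
- jug_grip (a point): centre of the top face of the handle's upright post, 67 mm to -x of the jug's axis and 98 mm above its foot; axes as the jug's
- tile: fixed white ceramic tile, 150 by 150 mm, 8 mm thick, on the table. Origin: centre of the underside
- rack: fixed white rack, 310 mm long (y): plate sloping 30 degrees, rising to +x, 120 mm up the slope, with a 14 mm ledge at its low -x edge, where its face is 50 mm to -x of the origin and 22 mm above the table. The covers lie on it 98 mm apart in any order, step on the plate, flange against the ledge. Origin: on the table under the rack
- cover_a: blue round cover, grey step below, black bar handle on top: flange 64 mm across, 3 mm thick; step 49 mm across, 5 mm deep, lower edge bevelled 2.5 mm; bar centred, 12 mm thick (x), 36 long (y), 24 high; about 60 g. Starts in the rack. Origin: in the plane of the step's underside, 32 mm to -x of the cover's axis; z along the axis, out of the bar's top; x up the slope while in the rack
- cover_a_mid (a point): point of that cover on its axis, at the step's underside (8 mm below the flange's top, 32 mm below the bar's top); same axes as the cover
- cover_b: blue round cover, grey step below, black bar handle on top: flange 82 mm across, 3 mm thick; step 61 mm across, 5 mm deep, lower edge bevelled 2.5 mm; bar centred, 12 mm thick (x), 36 long (y), 24 high; about 60 g. Starts in the rack. Origin: in the plane of the step's underside, 41 mm to -x of the cover's axis; z along the axis, out of the bar's top; x up the slope while in the rack
- cover_b_mid (a point): point of that cover on its axis, at the step's underside (8 mm below the flange's top, 32 mm below the bar's top); same axes as the cover
- cover_c: blue round cover, grey step below, black bar handle on top: flange 100 mm across, 3 mm thick; step 82 mm across, 5 mm deep, lower edge bevelled 2.5 mm; bar centred, 12 mm thick (x), 36 long (y), 24 high; about 60 g. Starts in the rack. Origin: in the plane of the step's underside, 50 mm to -x of the cover's axis; z along the axis, out of the bar's top; x up the slope while in the rack
- cover_c_mid (a point): point of that cover on its axis, at the step's underside (8 mm below the flange's top, 32 mm below the bar's top); same axes as the cover
- bottle: bystander: closed amber bottle, 60 mm across, 130 mm tall; origin under its centre
- dishes: bystander: two stacked round culture dishes, 92 mm across, 30 mm high; origin under the centre
- tubes: bystander: white tube rack with glass tubes, 60 (x) by 150 (y) mm, 106 mm tall; origin under the centre
There are look-alikes about, which are no part of the job. What is shaped like the cover_b but green or purple is not meant.

How it is judged:
On the way, in this order (a step that is already met when the one before it is completed fails the run):
1. the jug is lifted clear of the stirrer (z of jug in the frame of stirrer above 0.075 m and contact force between jug and stirrer below 0.1 N and contact force between the fingers and jug above 0.5 N), for 0.1 s.
2. the jug stands upright with its whole foot on the tile, let go (x of jug in the frame of tile between -0.038 and 0.038 m and y of jug in the frame of tile between -0.038 and 0.038 m and z of jug in the frame of tile between 0.004 and 0.012 m and angle between jug's own z axis and vertical below 0.06 rad and contact force between the fingers and jug below 0.1 N and linear speed of jug below 0.03 m/s), for 0.2 s.
3. the fitting cover is home on the jug's mouth while the fingers still touch it (lowered, not dropped) (horizontal distance between cover_b_mid and jug below 0.006 m and z of cover_b_mid in the frame of jug between 0.1 and 0.108 m and angle between cover_b_mid's own z axis and vertical below 0.05 rad and contact force between the fingers and cover_b above 0.3 N and linear speed of cover_b below 0.1 m/s), for 0.1 s.
At the end, for the whole second after the job is handed in: Jug at rest, upright (0.06 rad), whole foot on the tile (centre within 38 mm of the tile centre along each tile axis); fitting cover at rest on its mouth, flat (0.05 rad), centred within 6 mm, step underside 100-108 mm above the jug's foot; other two covers within 30 mm of their starts (x of jug in the frame of tile between -0.038 and 0.038 m and y of jug in the frame of tile between -0.038 and 0.038 m and z of jug in the frame of tile between 0.004 and 0.012 m and angle between jug's own z axis and vertical below 0.06 rad and horizontal distance between cover_b_mid and jug below 0.006 m and z of cover_b_mid in the frame of jug between 0.1 and 0.108 m and angle between cover_b_mid's own z axis and vertical below 0.05 rad and linear speed of each of jug, cover_b below 0.02 m/s and distance of each of cover_a_mid, cover_c_mid from where it was at the start of the episode below 0.03 m); the robot touches nothing.
It fails at once if the jug is tipped more than 0.4 rad (angle between jug's own z axis and vertical above 0.4 rad).
It fails at once if a cover that does not fit is shifted more than 30 mm (distance of any of cover_a_mid, cover_c_mid from where it was at the start of the episode above 0.03 m).
It fails at once if the bottle bystander is moved more than 30 mm or tipped (distance of bottle from where it was at the start of the episode above 0.03 m or angle between bottle's own z axis and vertical above 0.3 rad).
It fails at once if the dishes bystander is moved more than 30 mm or tipped (distance of dishes from where it was at the start of the episode above 0.03 m or angle between dishes's own z axis and vertical above 0.3 rad).
It fails at once if the tubes bystander is moved more than 30 mm or tipped (distance of tubes from where it was at the start of the episode above 0.03 m or angle between tubes's own z axis and vertical above 0.3 rad).
It also fails if it takes over 58 s, if anything falls off the work surface, if the arm or the gripper's body presses on something with over 40 N, if the wrist force passes 120 N, or if a joint passes its speed limit or range.

## Working session

There is one attempt and no reset: what is moved stays moved. The work goes in short steps, each a Python script; the robot and the scene stay as the last script left them, time stands still between calls to the robot, and variables do not carry over. Pictures are saved under pics/ and viewed, at most 10 in all, crops included, and the job is handed in when it is done.

```bash
ls; mkdir -p pics; python3 - <<'E'
from station import r, eoat, get_image, job, nets
import cv2,numpy as np
for n in ["scene","top"]:
    p=get_image(n); cv2.imwrite(f"pics/{n}0.png",p["img"][:,:,::-1])
    print(n,{k:v for k,v in p.items() if k!="img"})
    for q in ["jug","tile","stirrer","rack","cover_b","bottle","dishes","tubes"]:
        print(q,[(np.round(d["box"]).astype(int).tolist(),round(d["conf"],2)) for d in nets.recognise(p,q)])
print(r.grip_point_offset,r.get_time_s(),r.get_eef_rot())
E
```

```text
pics
scene {'vertical_fov': 53.08555547214387, 'cx': 283.01022122395057, 'cy': 209.7411421073601, 'pose': array([[ 0.00953496, -0.66989829,  0.74239165,  1.37843111],
       [ 0.99980712,  0.01913464,  0.00442507,  0.06126495],
       [-0.01716974,  0.74220627,  0.66995153,  0.86137443],
       [ 0.        ,  0.        ,  0.        ,  1.        ]]), 'shot': 1}
jug [([363, 198, 43, 51], 0.6)]
tile [([271, 236, 54, 43], 0.72), ([157, 240, 120, 46], 0.54)]
stirrer [([364, 221, 80, 63], 0.93)]
rack [([235, 305, 38, 38], 0.69), ([156, 240, 122, 43], 0.65)]
cover_b [([162, 227, 39, 23], 0.91), ([258, 194, 26, 13], 0.83), ([130, 223, 19, 18], 0.72), ([196, 205, 26, 23], 0.56), ([195, 228, 26, 14], 0.5)]
bottle [([300, 276, 26, 49], 0.73), ([364, 198, 48, 50], 0.72)]
dishes [([235, 305, 35, 41], 0.64)]
tubes [([426, 178, 53, 41], 0.88)]
top {'vertical_fov': 51.60312857905899, 'cx': 275.2733752913185, 'cy': 206.47565006501907, 'pose': array([[ 0.01483048,  0.99509631, -0.09779263,  0.44527079],
       [-0.99954127,  0.01733715,  0.02483277,  0.07118027],
       [ 0.02640644,  0.09737949,  0.99489695,  1.33690651],
       [ 0.        ,  0.        ,  0.        ,  1.        ]]), 'shot': 2}
jug [([190, 220, 43, 32], 0.82)]
tile [([282, 220, 53, 52], 0.81)]
stirrer [([195, 229, 75, 80], 0.92)]
rack [([387, 215, 112, 54], 0.63)]
cover_b [([354, 214, 24, 25], 0.98), ([295, 283, 25, 26], 0.97), ([384, 217, 34, 31], 0.69), ([359, 271, 27, 27], 0.62), ([416, 232, 17, 23], 0.55)]
bottle [([260, 158, 23, 25], 0.83)]
dishes [([309, 146, 29, 30], 0.58)]
tubes [([114, 290, 60, 28], 0.79), ([195, 229, 75, 77], 0.3)]
-0.0187 0.9 [ 1.27544243e-01  9.91832882e-01 -1.26881657e-05 -1.23879284e-05]
```

View pics/top0.png

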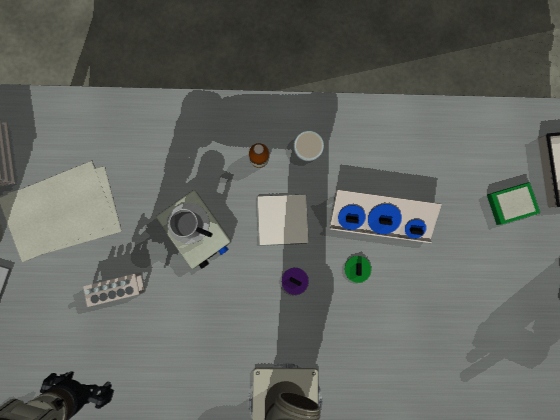

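View pics/scene0.png

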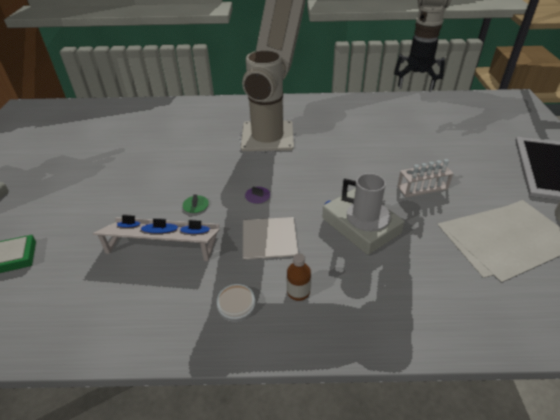

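The top view shows the jug rim at about (185,222) with its handle towards (206,234), and the tile at (282,220). In the rack the order is cover_b (352,216), c (384,218), a (415,228). The purple and green decoys lie on the table.

```bash
cat > h.py <<'E'
from station import r, eoat, get_image, job, nets
import cv2,numpy as np
from scipy.spatial.transform import Rotation as R
def ray(p,u,v):
    f=210/np.tan(np.radians(p["vertical_fov"]/2)); P=p["pose"]
    return P[:3,3], P[:3,:3]@np.array([(u-p["cx"])/f,-(v-p["cy"])/f,-1])
def px2w(p,u,v,z):
    o,d=ray(p,u,v); return o+d*(z-o[2])/d[2]
def w2px(p,X):
    f=210/np.tan(np.radians(p["vertical_fov"]/2)); P=p["pose"]
    c=(np.asarray(X)-P[:3,3])@P[:3,:3]
    return np.stack([p["cx"]-f*c[...,0]/c[...,2], p["cy"]+f*c[...,1]/c[...,2]],-1)
def quat(close,down=(0,0,-1)):
    "tool orientation: y along close, z along down"
    z=np.array(down,float); z/=np.linalg.norm(z)
    y=np.array(close,float); y-=z*(y@z); y/=np.linalg.norm(y)
    return R.from_matrix(np.stack([np.cross(y,z),y,z],1)).as_quat()
def snap(n,name):
    p=get_image(n); cv2.imwrite(f"pics/{name}.png",p["img"][:,:,::-1]); return p
E
python3 - <<'E'
from h import *
p=get_image("top")
for n,u,v,z in [("jug",184,222,.178),("post",206,234,.166),("tile",282,220,.008),("bar",353,217,.07),("barc",384,218,.07),("bara",415,229,.06),("rackend",332,212,.03),("rackend2",438,242,.03),("bottle",259,152,.13),("dishes",309,146,.03),("tubes",113,290,.1)]:
    print(n,px2w(p,u,v,z).round(3))
w=get_image("wrist"); T=np.eye(4);T[:3,:3]=R.from_quat(r.get_eef_rot()).as_matrix();T[:3,3]=r.get_ee_pos()
print(w["vertical_fov"],(np.linalg.inv(T)@w["pose"]).round(3))
E
```

```text
jug [0.514 0.284 0.178]
post [0.483 0.227 0.166]
tile [0.535 0.017 0.008]
bar [ 0.543 -0.189  0.07 ]
barc [ 0.541 -0.281  0.07 ]
bara [ 0.511 -0.376  0.06 ]
rackend [ 0.56  -0.134  0.03 ]
rackend2 [ 0.474 -0.456  0.03 ]
bottle [0.718 0.089 0.13 ]
dishes [ 0.762 -0.062  0.03 ]
tubes [0.326 0.488 0.1  ]
58.49673710659494 [[-0.     0.958  0.287  0.074]
 [ 1.     0.    -0.    -0.001]
 [-0.     0.287 -0.958 -0.143]
 [ 0.     0.     0.     1.   ]]
```

```bash
python3 - <<'E'
from h import *
a=np.radians(61); x=np.array([np.cos(a),np.sin(a),0]); y=np.array([-x[1],x[0],0])
post=np.array([.483,.227,.166])
for s in (1,-1): print(s,[None if (q:=r.inverse_kinematics(post+[0,0,h],quat(s*y))) is None else q.round(2) for h in (-.034,.14)])
# rack
b=np.array([0.322,-0.086]); n=b/np.linalg.norm(b); rx=np.array([n[0],0,0]); 
yaw=np.arctan2(0.322,-(-0.086))-np.pi/2
print("rackyaw",yaw)
rx=np.array([np.cos(yaw),np.sin(yaw),0]); c30=np.cos(np.pi/6)
up=rx*c30+[0,0,.5]; nrm=-rx*.5+[0,0,c30]
for s in (1,-1): print(s,[None if (q:=r.inverse_kinematics(np.array([.543,-.189,.055])+h*nrm,quat(s*up,-nrm))) is None else q.round(2) for h in (0,.15)])
q=quat(-y); 
s=[s for s in (1,-1) if r.inverse_kinematics(post+[0,0,.14],quat(s*y)) is not None]
print(s)
E
```

```text
1 [array([ 0.44,  0.37, -0.08,  1.12,  0.  , -0.63]), array([ 0.44,  0.29,  0.27,  1.54,  0.  , -0.63])]
-1 [array([ 0.44,  0.37, -0.08,  1.12,  0.  ,  2.52]), array([0.44, 0.29, 0.27, 1.54, 0.  , 2.52])]
rackyaw -0.2609889398533298
1 [array([-0.36,  0.27, -0.66,  0.12,  0.05,  1.48]), array([-0.38, -0.08, -0.63,  0.5 ,  0.06,  1.47])]
-1 [array([-0.36,  0.27, -0.66,  0.12,  0.05, -1.66]), array([-0.38, -0.08, -0.63,  0.5 ,  0.06, -1.68])]
[1, -1]
```

```bash
python3 - <<'E'
from h import *
a=np.radians(61); y=np.array([-np.sin(a),np.cos(a),0])
r.movep([.483,.227,.31],quat(-y))
p=snap("wrist","w1")
for q in ["jug","jug_grip"]:
  for d in nets.silhouettes(p,q): print(q,np.round(d["box"]),d["conf"])
print(w2px(p,[[.483,.227,.166],[.514,.284,.178]]).round(), r.get_time_s())
E
```

```text
jug [281. 127. 108. 154.] 0.94
jug_grip [278. 129. 110. 152.] 0.74
jug_grip [526. 174.  69.  65.] 0.44
[[283. 197.]
 [283. 112.]] 2.7917
```

View pics/w1.png

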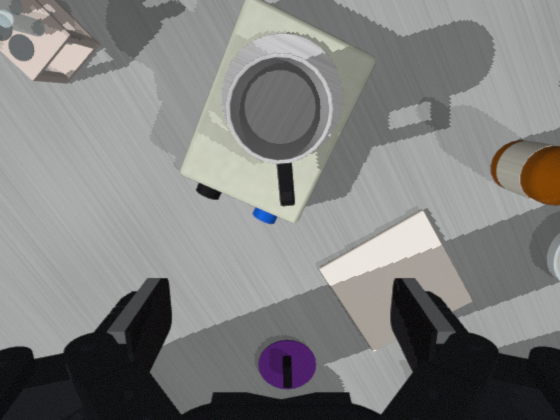

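The rim circle is centred near (280,107). The handle top runs from (285,163) to its outer end at (287,206).

```bash
python3 - <<'E'
from h import *
p=get_image("wrist")
m=nets.silhouettes(p,"jug")[0]["mask"]
# rim: upper boundary of dark handle + circle; fit via points
hsv=cv2.cvtColor(p["img"],cv2.COLOR_RGB2HSV)
k=((hsv[...,2]<60)&m).astype(np.uint8); 
n,l,s,c=cv2.connectedComponentsWithStats(k); i=1+s[1:,4].argmax(); print(s[i],c[i])
vv,uu=np.where(l==i); 
top=np.array([px2w(p,u,v,.166) for u,v in zip(uu,vv)])
J=px2w(p,280,107.5,.178); print("jug",J)
L=[px2w(p,u,107.5,.178) for u in(227,334)]; print("diam",np.linalg.norm(L[0]-L[1]))
e=px2w(p,287,204.5,.166); d=e-J; print("end dist",np.linalg.norm(d[:2]),"yaw",np.degrees(np.arctan2(-d[1],-d[0])))
mm=top.mean(0)-J; print("yaw2",np.degrees(np.arctan2(-mm[1],-mm[0])))
E
```

```text
[278 164  16  42 552] [285.83876812 183.90036232]
jug [0.51387414 0.28807052 0.178     ]
diam 0.07534881586303116
end dist 0.07433084934259289 yaw 65.31667962741014
yaw2 65.55555922467319
```

```bash
cat >> h.py <<'E'
A=np.radians(65.4); JX=np.array([np.cos(A),np.sin(A),0]); JY=np.array([-JX[1],JX[0],0]); JQ=quat(-JY)
E
python3 - <<'E'
from h import *
p=get_image("wrist")
t=np.mean([px2w(p,u,v,.008) for u,v in [(424,210),(320,267),(374,350),(471,297)]],0); print("tile",t)
print("tile top",px2w(get_image("top"),282,220,.008))
g=np.array([.51387,.28807,0])-.067*JX; g[2]=.30
r.movep(g,JQ)
r.move_straight([g[0],g[1],.134],v=.1)
print("f",r.get_wrist_force())
eoat.grab(100); print("open",r.get_opening(),r.get_gripper_force(),r.get_ee_pos(),r.get_time_s())
r.move_straight([g[0],g[1],.20],v=.08)
p=snap("wrist","w2"); print("open",r.get_opening(),r.get_gripper_force(),r.get_wrist_force(),r.get_time_s())
p=snap("scene","s2"); cv2.imwrite("pics/s2c.png",cv2.resize(p["img"][100:300,250:470,::-1],None,fx=3,fy=3))
E
```

```text
tile [0.53911186 0.01755711 0.008     ]
tile top [0.53458194 0.01675789 0.008     ]
f [ 0.27506951  0.31340925 -0.76611968]
open 0.010706004917153573 97.41959720849991 [0.48612101 0.2269826  0.13425815] 5.725
open 0.01071296597282404 97.38410085439682 [-0.15749289 -0.40004703 -2.62227022] 6.75
```

View pics/s2c.png

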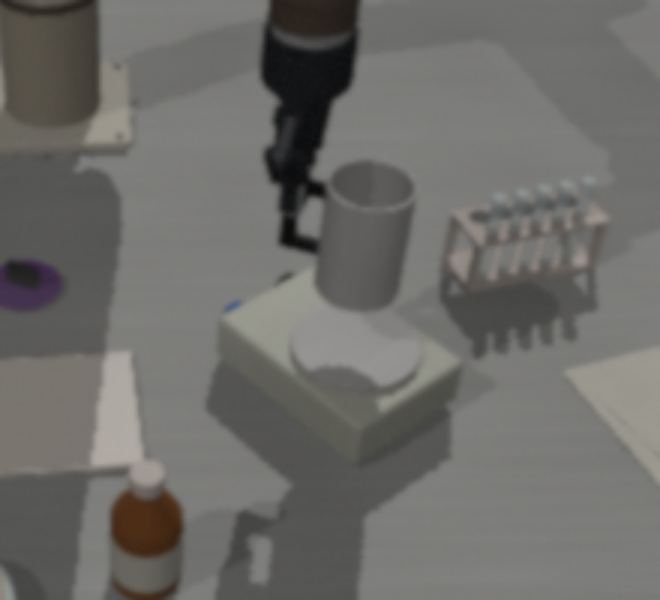

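The crop shows the jug hanging upright from the handle, clear of the plate.

```bash
python3 - <<'E'
from h import *
g=np.array([.537,.017,0])-.067*JX
e=r.get_ee_pos()
r.move_straight([g[0],g[1],.20],JQ,v=.15)
r.move_straight([g[0],g[1],.080],v=.1)
print(r.move_straight([g[0],g[1],.069],v=.02,f_stop=3),r.get_ee_pos(),r.get_wrist_force())
eoat.ungrasp(); r.dwell(.3)
r.move_straight([g[0],g[1],.24],v=.12)
p=snap("wrist","w3"); print(r.get_time_s())
for d in nets.silhouettes(p,"jug"): print(np.round(d["box"]),d["conf"])
print(w2px(p,[[.537,.017,.118]]))
E
```

```text
True [ 0.50955272 -0.04418813  0.07418196] [-0.77831242  0.47760626  4.23494424]
13.1167
[284. 131. 110. 158.] 0.96
[[283.38348247 108.540859  ]]
```

View pics/w3.png

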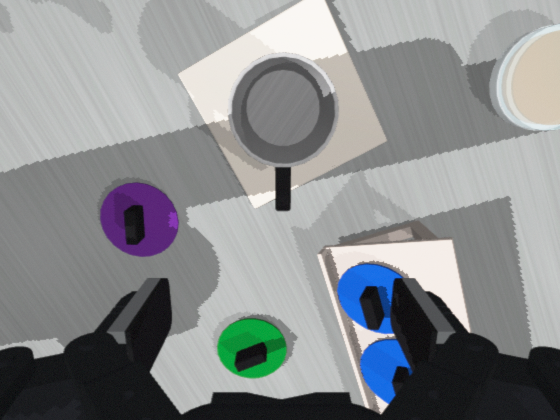

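The jug stands on the tile with its rim centred near (284,110). cover_b is the rack-end blue cover at (372,298).

```bash
cat >> h.py <<'E'
YR=-0.26; RX=np.array([np.cos(YR),np.sin(YR),0]); RY=np.array([-RX[1],RX[0],0]); C=np.cos(np.pi/6)
UP=RX*C+[0,0,.5]; NRM=-RX*.5+[0,0,C]; RQ=quat(UP,-NRM)
E
python3 - <<'E'
from h import *
p=get_image("wrist")
m=nets.silhouettes(p,"jug")[0]["mask"].astype(np.uint8)
c=max(cv2.findContours(m,cv2.RETR_EXTERNAL,cv2.CHAIN_APPROX_NONE)[0],key=len)[:,0]
W=np.array([px2w(p,u,v,.118)[:2] for u,v in c if v<140])
s=np.linalg.lstsq(np.c_[2*W,np.ones(len(W))],(W**2).sum(1),rcond=None)[0]
print("jug",s[:2],"rad",np.sqrt(s[2]+s[0]**2+s[1]**2))
print("hand",px2w(p,284.5,110,.118), "tile",np.mean([px2w(p,u,v,.008) for u,v in [(325,-5),(178,73),(255,208),(387,141)]],0))
t=np.array([.543,-.189,.07])-NRM*.032
r.move_straight(r.get_ee_pos()+np.array([-.05,-.03,.06]),v=.2)
r.movep(t+NRM*.16,RQ)
p=snap("wrist","w4")
for d in nets.silhouettes(p,"cover_b"): print(np.round(d["box"]),round(d["conf"],2))
print(w2px(p,[t,t+NRM*.008,t+NRM*.032]).round(),t,r.get_time_s())
E
```

```text
jug [0.5355736  0.01540076] rad 0.037123454683763706
hand [0.53734624 0.01581251 0.118     ] tile [0.5385622  0.01329474 0.008     ]
[289. 380.  66.  42.] 0.97
[ 75. 294. 123. 103.] 0.9
[293. 295. 109.  98.] 0.73
[270. 195. 104. 100.] 0.6
[[281. 193.]
 [281. 195.]
 [281. 203.]] [ 0.55846224 -0.19311329  0.04228719] 14.8833
```

View pics/w4.png

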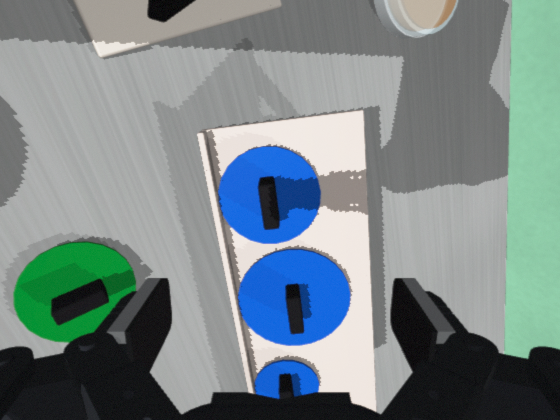

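cover_b is at (270,195) with its bar top near (267,203), cover_c is at (294,296), and the rack is turned a few degrees in the picture. I'll fit position and yaw.

```bash
cat > fit.py <<'E'
from h import *
from scipy.optimize import least_squares
def fitb(p):
    hsv=cv2.cvtColor(p["img"],cv2.COLOR_RGB2HSV)
    k=((hsv[...,0]>100)&(hsv[...,0]<125)&(hsv[...,1]>150)).astype(np.uint8)
    n,l,s,c=cv2.connectedComponentsWithStats(k)
    i=sorted([i for i in range(1,n) if s[i,4]>3000],key=lambda i:c[i,1])[:2]
    E=[]
    for j in i:
        h=cv2.convexHull(np.argwhere(l==j)[:,::-1].astype(np.int32)); E.append(cv2.fitEllipse(h.astype(np.float32)))
    th=np.linspace(0,2*np.pi,60)[:,None]
    def model(x):
        rx=np.array([np.cos(x[2]),np.sin(x[2]),0]); ry=np.array([-rx[1],rx[0],0])
        up=rx*C+[0,0,.5]; n=-rx*.5+[0,0,C]; m=np.array([x[0],x[1],.0425])
        return [cv2.fitEllipse(w2px(p,m+d+n*.008+ra*(np.cos(th)*up+np.sin(th)*ry)).astype(np.float32)) for d,ra in((0,.041),(.009*up-.098*ry,.05))]
    o=least_squares(lambda x:np.concatenate([np.array(a[0])-b[0] for a,b in zip(model(x),E)]),[.558,-.193,-.2],x_scale=.01,diff_step=1e-3)
    print(o.x,o.fun.round(2)); print("seen",E); print("model",model(o.x)); return o.x
E
python3 - <<'E'
from fit import *
p=get_image("wrist"); x=fitb(p)
rx=np.array([np.cos(x[2]),np.sin(x[2]),0]); n=-rx*.5+[0,0,C]; print(w2px(p,np.array([x[0],x[1],.0425])+n*.032))
hsv=cv2.cvtColor(p["img"],cv2.COLOR_RGB2HSV)[160:250,235:290,2]; a=np.argwhere(hsv<45); print("bar blob",a.min(0)[::-1]+[235,160],a.max(0)[::-1]+[235,160])
E
```

```text
[ 0.5476045  -0.1892193  -0.11792685] [-0.16 -0.41  0.27  0.5 ]
seen [((267.26312255859375, 194.3916015625), (96.39737701416016, 101.75656127929688), 94.94606018066406), ((291.9164123535156, 296.55572509765625), (95.7759780883789, 111.32194519042969), 87.02958679199219)]
model [((267.1044616699219, 193.9796600341797), (98.3576889038086, 103.44454193115234), 96.48529052734375), ((292.18408203125, 297.05999755859375), (96.6292953491211, 113.11531829833984), 87.4771499633789)]
[266.21558666 206.58030184]
bar blob [257 177] [276 227]
```

```bash
python3 - <<'E'
from fit import *
def fr(yaw):
    rx=np.array([np.cos(yaw),np.sin(yaw),0]); return rx*C+[0,0,.5], -rx*.5+[0,0,C]
x=np.array([.5476,-.1892,-.118])
up,n=fr(x[2]); r.movep(np.array([x[0],x[1],.0425])+n*.13,quat(up,-n))
p=snap("wrist","w5"); x=fitb(p)
np.save("x.npy",x)
up,n=fr(x[2]); m=np.array([x[0],x[1],.0425]); q=quat(up,-n)
r.movep(m+n*.10,q)
print("stopped",r.move_straight(m+n*.0105,q,v=.07,f_stop=5))
print(r.get_ee_pos()-m-n*.0105, r.get_wrist_force())
eoat.grab(50); print("open",r.get_opening(),r.get_gripper_force(),r.get_wrist_force(),r.get_time_s())
E
```

```text
[ 0.54749352 -0.18927995 -0.11699544] [-0.13 -0.51  0.26  0.63]
seen [((283.135009765625, 202.4377899169922), (106.06165313720703, 110.38787078857422), 87.8232650756836), ((294.281982421875, 318.2038879394531), (107.71031951904297, 122.17658233642578), 88.1355972290039)]
model [((283.00787353515625, 201.9246826171875), (108.37554931640625, 112.26927185058594), 89.22286224365234), ((294.54254150390625, 318.8297119140625), (108.63420104980469, 124.17723083496094), 88.13787078857422)]
stopped False
[ 0.00014442 -0.00010616  0.00047526] [-0.13985043  0.85439602 -0.43807737]
open 0.010849198239955659 53.55661690235138 [ 0.60295155 -0.80359823  3.87935609] 17.625
```

```bash
python3 - <<'E'
from h import *
x=np.load("x.npy"); rx=np.array([np.cos(x[2]),np.sin(x[2]),0]); n=-rx*.5+[0,0,C]
e=r.get_ee_pos(); r.move_straight(e+n*.12,v=.08)
q=quat(rx)
r.movep([.5364,-.08,.24],q)
p=snap("wrist","w6")
hsv=cv2.cvtColor(p["img"],cv2.COLOR_RGB2HSV)
e=r.get_ee_pos(); mid=e-[0,0,.0105]; th=np.linspace(0,2*np.pi,80)[:,None]
ry=np.array([-rx[1],rx[0],0])
pts=w2px(p,e+[0,0,-.0025]+.041*(np.cos(th)*rx+np.sin(th)*ry))
im=p["img"][:,:,::-1].copy(); cv2.polylines(im,[pts.round().astype(np.int32)],True,(0,255,255),1); cv2.imwrite("pics/w6o.png",im)
print(r.get_opening(),r.get_gripper_force(),r.get_time_s())
E
```

```text
0.010917445568137887 53.105950355529785 20.2333
```

View pics/w6o.png

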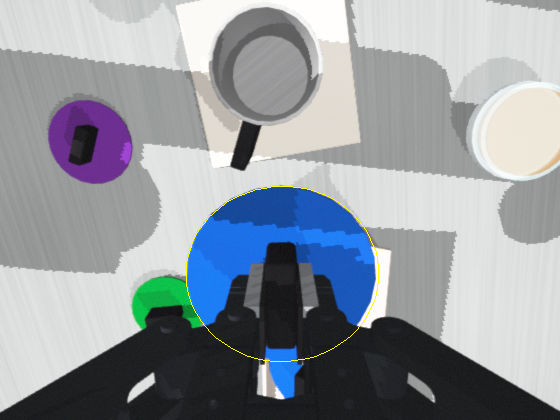

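The cover hangs level, and its flange edge coincides with the predicted circle, so it is well centred in the grip. The jug rim is centred near (265,64).

```bash
python3 - <<'E'
from h import *
x=np.load("x.npy"); rx=np.array([np.cos(x[2]),np.sin(x[2]),0]); q=quat(rx)
p=get_image("wrist"); print("eye",px2w(p,265.5,64.5,.118))
m=nets.silhouettes(p,"jug")[0]["mask"].astype(np.uint8)
c=max(cv2.findContours(m,cv2.RETR_EXTERNAL,cv2.CHAIN_APPROX_NONE)[0],key=len)[:,0]
W=np.array([px2w(p,u,v,.118)[:2] for u,v in c if v<105])
s=np.linalg.lstsq(np.c_[2*W,np.ones(len(W))],(W**2).sum(1),rcond=None)[0]
print("jug",s[:2],"rad",np.sqrt(s[2]+s[0]**2+s[1]**2))
t=.5*(s[:2]+px2w(p,265.5,64.5,.118)[:2])
t=.5*(t+[.5365,.0156]); print("target",t)
r.move_straight([*t,.22],q,v=.12)
r.move_straight([*t,.14],v=.08)
# home: mid z=.113 -> TCP z=.1235
print(r.move_straight([*t,.1215],v=.015,f_stop=4),r.get_ee_pos(),r.get_wrist_force(),r.get_opening(),r.get_time_s())
p=snap("scene","s7"); cv2.imwrite("pics/s7c.png",cv2.resize(p["img"][130:290,180:400,::-1],None,fx=3,fy=3))
E
```

```text
eye [0.53546745 0.01584088 0.118     ]
jug [0.53571887 0.01501207] rad 0.03744527272967997
target [0.53604658 0.01551324]
True [0.53591058 0.01551241 0.12451085] [-0.44146493  0.30649535  3.93142621] 0.010674665953808874 23.4
```

View pics/s7c.png

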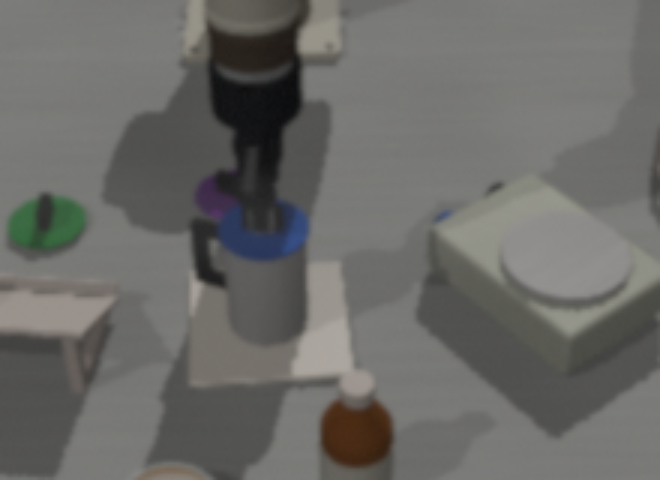

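The cover sits on the mouth: contact came at TCP z 0.1245, and about 0.124 was expected for home. I'll press lightly, release and check.

```bash
python3 - <<'E'
from h import *
e=r.get_ee_pos()
print(r.move_straight([e[0],e[1],e[2]-.0015],v=.01,f_stop=6),r.get_ee_pos(),r.get_wrist_force()); r.dwell(.3)
eoat.ungrasp(); r.dwell(.2)
r.move_straight([e[0],e[1],.17],v=.05)
r.move_straight([e[0],e[1]-.06,.24],v=.12)
p=snap("wrist","w8"); print(r.get_time_s())
th=np.linspace(0,2*np.pi,80)[:,None]
pts=w2px(p,np.array([e[0],e[1],.121])+.041*np.c_[np.cos(th),np.sin(th),0*th])
im=p["img"][:,:,::-1].copy(); cv2.polylines(im,[pts.round().astype(np.int32)],True,(0,255,255),1); cv2.imwrite("pics/w8o.png",im)
E
```

```text
False [0.53601759 0.01553275 0.12448547] [-3.01680299  0.51679298 10.87763764]
26.9667
```

View pics/w8o.png

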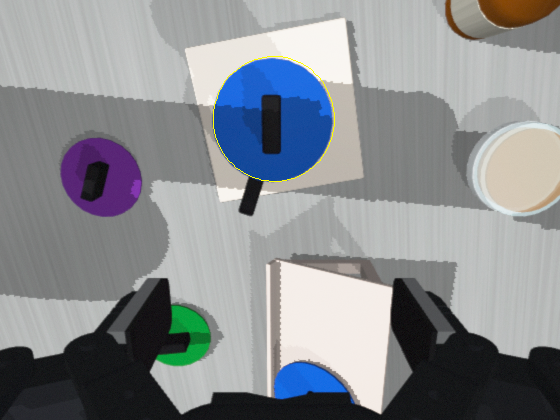

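The cover outline at (273,119) matches the predicted home circle. It is flat and centred, the jug is on the tile, and cover_c is still in the rack, so I'm handing in.

```bash
python3 -c "
from station import job
print(job.finish_job())"
```

```text
the job is handed in; nothing more can be done
None
```

The jug is upright on the white tile with cover_b seated flat on its mouth, both released, and the job was handed in at about 27 s; the hand-in returned no verdict.

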